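# Slip test of a stone seal on the tilt board

### The job

Test how well the stone seal's polished base grips: take the seal off the cork mat, stand it gently, lengthwise along the slope, on the outlined mark of the lowered tilt board and let go. Then hold the slender bar lightly and slowly lift the board until the seal just begins to slide by itself; hold that angle while it creeps down and comes to rest with its front edge over the rubber, short of the steel end stop. Let go and leave the board standing at that angle, the seal untouched from the moment the board goes up and the other things on the table left alone.

Things in the scene. Friction and masses are not known exactly. Their poses are not given: they have to be found in the camera images.
- seal_mid (a point): Pale marble name seal, 50 mm tall: base 50 (its x) by 42 (its y) by 22 mm high; on its middle a bridge-shaped knob 36 mm long along x, 16 mm thick along y, 28 mm high, round-topped (take it by the knob, across its thickness). About 0.17 kg, give or take 40 %. Stands on the cork mat. This point is its centre, 25 mm above its underside; z up.
- mark (a point): Centre of the mark (dark inlaid outline 66 by 56 mm) on the top face of the tilt board. x points along the board down its slope, y across, z out of the top face, which is 46 mm above the table when down. The board is 140 mm wide, 12 mm thick, its upper edge at x = -85 mm, its hinge axis (along y) at x = 200, z = -6 mm. The seal starts to slide on its smooth wood at some angle between about 0.22 and 0.42 rad.
- edge (a point): Middle of the line where the board's smooth wood ends and dark rubber begins, flush with it, 80 mm down the slope from the mark; axes as the mark's. The rubber is 105 mm long, to the face of the steel end stop, a ridge 18 mm high. It grips the seal about a third better than the wood, so some 0.08 rad beyond the angle at which the seal starts to slide sends it over the rubber into the stop.
- bar_mid (a point): Middle of the lifting bar at the board's upper end, nearer the robot: round dark wood, 14 mm thick, along the board's y, between two steel arms 114 mm apart, 35 mm clear of the board's edge; 52 mm above the table with the board down, nothing under it. It moves with the board, 320 mm from the hinge axis along the board and 12 mm above it. Slender: 20 N a finger holds it, 45 N cracks it.
- board (a joint): Angle of the tilt board (rad): 0 lying level, growing as the bar end is lifted, at most 0.75. The hinge is stiff, with about 1.6 N m of friction, so the board stays where it is left; lifting takes about 8 N at the bar.
- mat: The cork mat, 120 by 100 mm and 8 mm thick, fixed to the table, on which the seal stands at the start. Origin at the centre of its underside.
- tin: Bystander: a round white ink jar with a steel cap, 72 mm across and 45 mm high, on the table. Origin at the centre of its underside.
- brush: Bystander: a small hand brush lying on the table beyond the mat or the jar.
- sealbox: Bystander: a closed grey and brown carton, 52 by 112 mm and 36 mm high, on the table. Origin at the centre of its underside.
Not all that is in view belongs to the job. What is shaped like the part that bears seal_mid but blue or yellow is not meant.

How it is judged (in metres and radians):
On the way, in this order (a step that is already met when the one before it is completed fails the run):
1. the seal stands released on the marked place of the lowered board (x of seal_mid in the frame of mark between -0.025 and 0.025 m and y of seal_mid in the frame of mark between -0.025 and 0.025 m and z of seal_mid in the frame of mark below 0.029 m and value of joint board below 0.12 rad and contact force between the fingers and seal below 0.1 N), for 0.2 s.
2. the board is lifted with the seal still resting on the smooth upper part (value of joint board above 0.17 rad and x of seal_mid in the frame of mark below 0.045 m and z of seal_mid in the frame of mark below 0.029 m), for 0.05 s.
3. the seal has slid until its front edge is over the rubber (x of seal_mid in the frame of mark above 0.058 m), for 0.1 s.
At the end, for the whole second after the job is handed in: The board is left standing still by itself at more than 0.2 rad, the seal at rest upright on its base on it, within 50 mm of the board's middle line, its front edge at least 3 mm over the rubber and at least 5 mm short of the end stop (x of seal_mid in the frame of mark between 0.058 and 0.155 m and y of seal_mid in the frame of mark between -0.05 and 0.05 m and z of seal_mid in the frame of mark below 0.029 m and angle between the z axis of seal_mid and the z axis of mark, either way round below 0.1 rad and value of joint board above 0.2 rad and velocity of joint board between -0.01 and 0.01 rad/s and linear speed of seal below 0.01 m/s); the robot touches nothing.
It fails at once if the seal is touched while the board is up (above 0.15 rad) (value of joint board above 0.15 rad and contact force between the fingers and seal above 0.3 N).
It fails at once if the seal runs into the end stop (x of seal_mid in the frame of mark above 0.158 m).
It fails at once if the bystanders are moved (distance of any of tin, brush, sealbox from where it was at the start of the episode above 0.02 m).
It fails at once if the slender bar is squeezed or pulled hard (over 90 N in all, both fingers added) (contact force between the fingers and board above 90 N).
It fails at once if the seal is knocked or pressed on to the board with over 50 N (contact force between seal and board above 50 N).
It also fails if it takes over 72 s, if anything falls off the work surface, if the arm or the gripper's body presses on something with over 40 N, if the wrist force passes 120 N, or if a joint passes its speed limit or range.

### The arm

A 6-joint arm with a two-finger parallel gripper is mounted at the origin on the work surface. World frame = base frame: x ahead of the robot, y to its left, z up, the work surface at z = 0. Lengths are in mm, angles in rad, forces in N, time in s.
With the tool pointing down it reaches from about 375 to 925 mm from the base axis. Payload 5.7 kg.
Tool frame: the origin (TCP) lies between the finger pads; the fingertips stand 17 mm ahead of it and the grasp point (between the pads) lies 2 mm behind it (r.finger_overhang is the distance from the TCP to the fingertips, in mm); z points along the fingers, y is the line along which they close (so a half turn about z gives the same grasp; the last joint's range is limited). The gripper opens to 85 mm and grips with 20 to 120 N. Pads are 22 mm wide; open, the fingers measure 114 mm over their backs; the gripper's body (76 mm by 85 mm) begins 54 mm behind the grasp point. The pads swing forward as they close: fully open they stand 13 mm farther back than shut.
Start: joints at [1.074, 0.359, 1.51, -0, 1.272, -0.115], TCP at [223.546, 556.77, 248.267] pointing down, gripper open.
Joint ranges: [-2.97, 2.97], [-1.01, 2.36], [0.21, 2.38], [-0.96, 4.11], [0.2, 2.71], [-2.98, 2.98]. Speed limits (rad/s): [2.39, 2.39, 3.14, 3.14, 3.14, 3.14].

### API

Orientations are given as [roll, pitch, yaw] about the fixed x, y, z axes, in that order (R = Rz(yaw) Ry(pitch) Rx(roll)).
In Python, from workcell import monitor, imaging, order, finder, r gives the robot as it stands.
- The arm moves only by the tool servo_tool, never from a script. Its argument "steps" is a list of rows, each a list of 7 numbers: the shift along the tool's x, y, z in mm, then the turn, a rotation vector about the tool's x, y, z in rad, then the finger opening in mm, from 0 to 85.4. In form: [[tx, ty, tz, ax, ay, az, fingers], ...]. A call has 1 to 5 rows; each row is the pose to reach, as a shift and turn from the pose commanded when the call began, along the tool's axes at that moment; what a row does not reach only later rows make up. A row lasts 1/8 s, in which the tool goes at most 62.5 mm and 10.7 degrees, less where a joint would pass 70% of its speed; a pose out of reach is approached as far as the arm can. A call with a gripper value outside its range is refused whole. The fingers move at their own pace and stop on an object; the grip force is fixed at half the most. Time passes only in rows, so rows that repeat a pose let the fingers close. It gives the time, the measured TCP pose, the force, the opening and the grip force at its end, in the units of the state.
- monitor.get_state(): the state, without advancing time (a new reading comes with each control period).
- imaging.snapshot(name): name is "scene" or "side" or "wrist"; returns a dict with "image" (480x640x3 uint8, red, green, blue), "fx", "fy", "cx", "cy" (pixels), "rvec" (rotation vector, rad) and "tvec" (3), from world to camera coordinates, as OpenCV has them; the wrist camera has in their place "tool_from_camera" (4x4, takes a point from camera to tool coordinates, whose origin is the TCP and whose axes are the flange's). Camera axes: x right, y down, z forward; pixel columns grow to the right and rows downward; lengths in mm; the calibration is good to about 2 mm. A picture is of the moment at which its call begins: read the wrist's pose just before it. There is no depth.
- order.hand_in(): hands the job in; it is judged then, once.
Trained networks look in a picture, given as the dict that the camera call returned (one of the last four; its "shot" number tells which), for a name from the list of things; names that differ only in an ending like _2 or _b are one class to them, and where a whole thing is asked for, a point or a joint stands for the part that bears it (a point fixed in the world has none). Each returns a list of dicts, best first, with "confidence" (0 to 1); they miss things now and then, are a little off and sometimes report something else, mostly with a low value. They report only what shows in the picture. A call takes as long as a camera call. They do not tell look-alikes from the thing itself.
- finder.boxes_of(picture, target): "location" ([x, y, z] in mm, in world coordinates, good to about 4 mm: the middle of the surface that is visible of it).
The state is a dict: "t": time; "joint_pos": joint angles; "joint_velocities": joint speeds; "joint_efforts": joint torques, N m; "ee_pos": TCP position; "eef_rot": TCP orientation; "contact_force": force on the tool from outside, world axes, zero at the start; "wrist_torque": the same for the moment, N m; "gripper_width": opening from 0.0 (shut) to 1.0 (fully open); "finger_force": force on a finger pad.
Only numpy, scipy, OpenCV 4.12 (cv2) and the standard library are available. Lean on these libraries where they do the work, as an engineer would, in place of code of your own. Each camera call takes 0.05 s, during which the arm holds its last target. There are 200 camera calls.

## Working session

There is one attempt and no reset: what is moved stays moved. The work goes in short steps, Python scripts to look and compute and a tool call to move; the robot and the scene stay as the last step left them, time stands still between calls to the robot, and variables do not carry over. Pictures are saved under pics/ and viewed, at most 10 in all, crops included, and the job is handed in when it is done.

Besides the shell and the picture viewer there is one more tool, called after ">>>" as name(argument=value, ...) on one line, values as JSON. servo_tool: Moves the arm, as the interface text tells. Its arguments: {"type":"object","properties":{"steps":{"type":"array","items":{"type":"array","items":{"type":"number"}}}},"required":["steps"]}

```bash
mkdir -p pics; ls; cat > h.py <<'E'
import numpy as np, cv2
from scipy.spatial.transform import Rotation as R
from workcell import monitor, imaging, order, finder, r
def snap(n,save=None):
    s=monitor.get_state(); p=imaging.snapshot(n)
    if save: cv2.imwrite('pics/'+save,p['image'][:,:,::-1])
    return s,p
def cam(s,p):
    "returns world->cam R,t"
    if 'rvec' in p:
        return cv2.Rodrigues(np.array(p['rvec'],float))[0],np.array(p['tvec'],float).ravel()
    T=np.eye(4);T[:3,:3]=R.from_euler('xyz',s['eef_rot']).as_matrix();T[:3,3]=s['ee_pos']
    W=np.linalg.inv(T@np.array(p['tool_from_camera'])); return W[:3,:3],W[:3,3]
def proj(s,p,X):
    A,t=cam(s,p); c=np.atleast_2d(X)@A.T+t
    return np.c_[p['fx']*c[:,0]/c[:,2]+p['cx'],p['fy']*c[:,1]/c[:,2]+p['cy']]
def unproj(s,p,uv,z):
    A,t=cam(s,p); d=A.T@np.array([(uv[0]-p['cx'])/p['fx'],(uv[1]-p['cy'])/p['fy'],1]); o=-A.T@t
    return o+d*(z-o[2])/d[2]
E
python3 - <<'E'
from h import *
for n in ['scene','side']:
    s,p=snap(n,n+'.png')
    for k in ['seal_mid','mark','edge','bar_mid','mat','tin','sealbox','brush']:
        for d in finder.boxes_of(p,k)[:3]: print(n,k,np.round(d['location']),round(d['confidence'],2),np.round(proj(s,p,d['location'])))
print(s)
E
```

```text
pics
scene seal_mid [465. 430.  19.] 0.94 [[434. 170.]]
scene seal_mid [625. 228.  24.] 0.86 [[404. 232.]]
scene seal_mid [498. 315.  33.] 0.7 [[406. 186.]]
scene mark [632.  47.  51.] 0.75 [[338. 252.]]
scene edge [634.  48.  57.] 0.79 [[338. 251.]]
scene bar_mid [636.  47.  52.] 0.95 [[339. 253.]]
scene bar_mid [504. 314.  32.] 0.61 [[406. 187.]]
scene bar_mid [ 662. -375.   38.] 0.25 [[148. 342.]]
scene mat [477. 298.   9.] 0.83 [[394. 190.]]
scene mat [503. 316.  34.] 0.71 [[407. 187.]]
scene mat [635.  44.  52.] 0.7 [[337. 253.]]
scene tin [ 477. -332.   45.] 0.84 [[146. 265.]]
scene sealbox [ 663. -376.   39.] 0.83 [[148. 342.]]
scene brush [652. 398.  21.] 0.72 [[469. 217.]]
side seal_mid [453. 425.  23.] 0.89 [[191. 191.]]
side seal_mid [607. 224.  23.] 0.86 [[277. 212.]]
side seal_mid [491. 310.  29.] 0.54 [[223. 209.]]
side mark [607.  41.  55.] 0.71 [[316. 247.]]
side edge [607.  45.  57.] 0.82 [[315. 245.]]
side bar_mid [608.  43.  52.] 0.61 [[316. 247.]]
side mat [454. 298.   6.] 0.95 [[214. 223.]]
side tin [ 459. -342.   44.] 0.73 [[363. 400.]]
side sealbox [ 640. -386.
[... 180 characters left out ...]
, 'joint_pos': array([ 1.07390173e+00,  3.58838252e-01,  1.51046557e+00, -2.83283569e-05,
        1.27251965e+00, -1.15076006e-01]), 'joint_velocities': array([-0.00272139, -0.00042858, -0.00104833,  0.00103687, -0.00093708,
       -0.000746  ]), 'joint_efforts': array([ 2.24376945e-04, -5.27064836e+01, -2.78706372e+01,  3.12256930e-05,
        4.65903853e-03,  1.14999594e-05]), 'ee_pos': array([223.53149402, 556.72473888, 248.21897149]), 'eef_rot': array([-3.14136025e+00,  3.92849891e-07,  2.75978239e+00]), 'contact_force': array([-0.60380863, -1.25466804,  0.17013723]), 'wrist_torque': array([-0.00536482, -0.00723441,  0.02699978]), 'finger_force': 0.0, 'gripper_width': 1.0017059874964755}
```

View pics/scene.png

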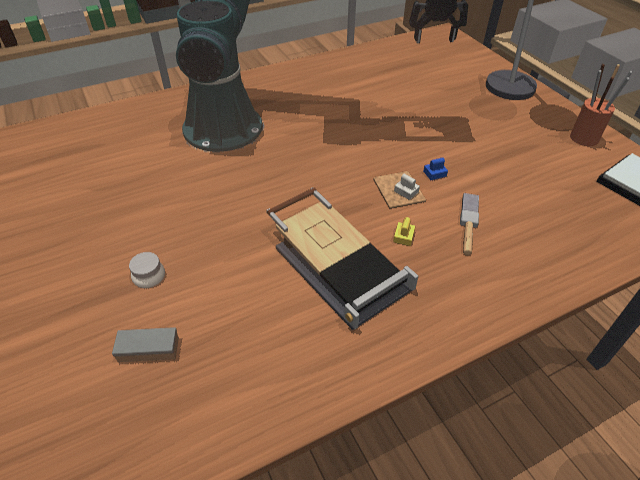

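View pics/side.png

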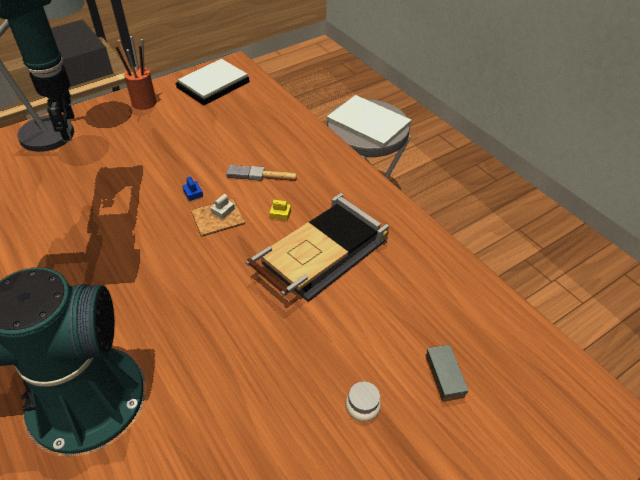

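The scene shows the marble seal at (406,186) on the mat, the mark at (323,234), and the bar from (268,212) to (315,192). In the side view the seal is at (222,206), the mark at (305,252), and the bar from (252,262) to (292,291).

```bash
python3 - <<'E'
from h import *
for n,pts in [('scene',dict(mark=(323,234,46),b1=(268,212,52),b2=(315,192,52),e1=(324,267,46),e2=(370,244,46),seal=(406,186,35))),('side',dict(mark=(305,252,46),b1=(252,262,52),b2=(292,291,52),e1=(308,215,46),e2=(348,250,46),seal=(222,206,35)))]:
    s,p=snap(n)
    for k,v in pts.items(): print(n,k,np.round(unproj(s,p,v[:2],v[2])))
s,p=snap('wrist','w0.png'); print(np.round(p['tool_from_camera'],2),p['fx'])
for d in finder.boxes_of(p,'seal_mid'): print(np.round(d['location']),d['confidence'])
E
```

```text
scene mark [566.  45.  46.]
scene b1 [450. -40.  52.]
scene b2 [436.  90.  52.]
scene e1 [653.   3.  46.]
scene e2 [640. 124.  46.]
scene seal [501. 313.  35.]
side mark [579.  48.  46.]
side b1 [453.  88.  52.]
side b2 [486. -39.  52.]
side e1 [656. 151.  46.]
side e2 [670.  -5.  46.]
side seal [491. 315.  35.]
[[   0.     -0.95   -0.32   81.78]
 [   1.      0.      0.      0.39]
 [  -0.     -0.32    0.95 -125.25]
 [   0.      0.      0.      1.  ]] 402.6205832686174
[448. 446.  25.] 0.71
[466. 338.  20.] 0.58
```

>>> servo_tool(steps=[[-53,-19,0,0,0,0,85],[-106,-38,0,0,0,0,85],[-159,-57,0,0,0,0,85],[-212,-76,0,0,0,0,85],[-265,-95,0,0,0,0,85]])

```text
t: 1.72
ee_pos: [435.4, 368.6, 248.5]
eef_rot: [3.141, 0.0, 2.76]
contact_force: [0.1, 0.4, -1.0]
gripper_width: 0.995
finger_force: 0.0
```

>>> servo_tool(steps=[[-40,-15,10,0,0,0,85],[-78,-30,30,0,0,0,85],[-78,-30,50,0,0,0,85],[-78,-30,50,0,0,0,85]])

```text
t: 2.22
ee_pos: [494.4, 312.0, 196.8]
eef_rot: [-3.139, -0.003, 2.759]
contact_force: [0.4, 0.3, -0.2]
gripper_width: 0.993
finger_force: 0.0
```

```bash
python3 - <<'E'
from h import *
s,p=snap('wrist','w1.png'); print(s['ee_pos'],s['eef_rot'],s['t'])
for d in finder.boxes_of(p,'seal_mid'): print(np.round(d['location']),d['confidence'],proj(s,p,d['location']))
E
```

```text
[494.39993051 311.96766591 196.76714322] [-3.13884997e+00 -2.62842645e-03  2.75868375e+00] 2.225
[607. 244.  22.] 0.98 [[289.25660741 354.2710748 ]]
[456. 432.  24.] 0.88 [[451.37985482 100.09097717]]
[488. 329.  30.] 0.73 [[331.40590374 196.65117886]]
```

View pics/w1.png

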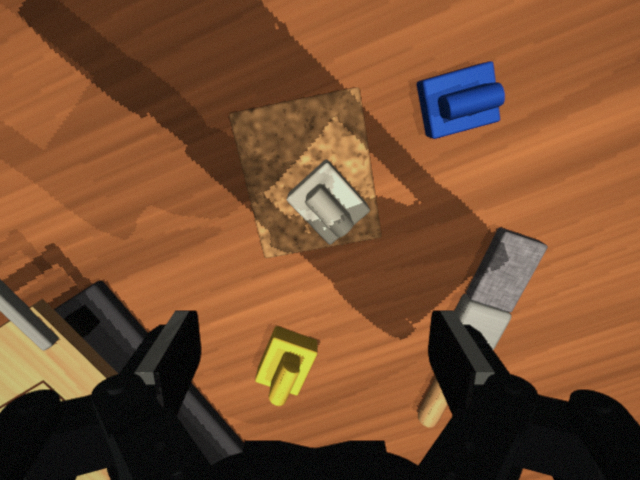

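The wrist picture shows the marble seal with base-top corners at (327,161), (369,207), (333,244) and (288,197). The knob runs from upper left to lower right.

```bash
python3 - <<'E'
from h import *
s,p=snap('wrist')
C=np.array([unproj(s,p,q,30) for q in [(327,161),(369,207),(333,244),(288,197)]])
c=C.mean(0); e=C[1]-C[0]+C[2]-C[3]; f=C[0]-C[3]+C[1]-C[2]
print(np.round(C,1),c,np.linalg.norm(e)/2,np.linalg.norm(f)/2,np.arctan2(e[1],e[0]),np.arctan2(f[1],f[0]))
im=p['image']; cv2.imwrite('pics/w1z.png',cv2.resize(im[140:260,260:400,::-1],None,fx=5,fy=5,interpolation=cv2.INTER_CUBIC))
# knob model projected
a=np.arctan2(e[1],e[0])
X=c+np.array([[np.cos(a)*u-np.sin(a)*v,np.sin(a)*u+np.cos(a)*v,28] for u,v in [(18,0),(-18,0)]]); print(proj(s,p,X))
E
```

```text
[[463.5 336.8  30. ]
 [507.4 353.7  30. ]
 [525.1 317.8  30. ]
 [477.6 300.   30. ]] [493.38588707 327.05954194  30.        ] 48.88401032859768 39.616883980344795 0.3631937300648015 1.9833089051954462
[[348.15220694 231.42016112]
 [313.08232559 194.17555079]]
```

View pics/w1z.png

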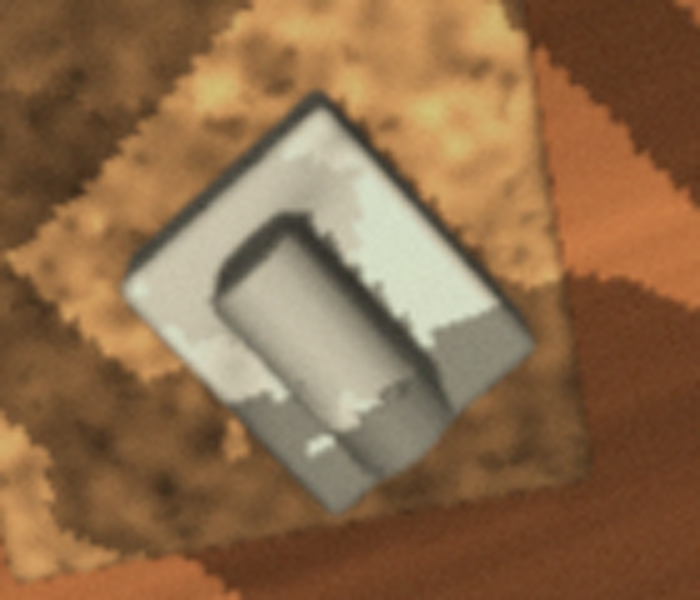

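>>> servo_tool(steps=[[3,5,20,0,0,-0.18,85],[7,11,40,0,0,-0.36,85],[7,11,60,0,0,-0.54,85],[7,11,77,0,0,-0.73,85],[7,11,77,0,0,-0.73,85]])

```text
t: 3.0
ee_pos: [492.1, 326.2, 121.1]
eef_rot: [-3.141, -0.001, -2.794]
contact_force: [0.8, -0.4, 0.3]
gripper_width: 0.997
finger_force: 0.0
```

```bash
python3 - <<'E'
from h import *
s,p=snap('wrist','w2.png'); print(s['ee_pos'],s['eef_rot'],s['t'])
# model overlay
im=p['image'][:,:,::-1].copy()
a=0.35;c=np.array([492.2,324.4,0])
def P(u,v,z): return c+[np.cos(a)*u-np.sin(a)*v,np.sin(a)*u+np.cos(a)*v,z]
for pts in [[P(u,v,30) for u,v in [(25,21),(25,-21),(-25,-21),(-25,21)]],[P(u,v,55) for u,v in [(18,5),(18,-5),(-18,-5),(-18,5)]]]:
    cv2.polylines(im,[np.round(proj(s,p,pts)).astype(int)],True,(0,0,255),1)
cv2.imwrite('pics/w2.png',im)
E
```

```text
[492.13631101 326.15214403 121.13861838] [-3.14137393e+00 -1.16310875e-03 -2.79378863e+00] 3.0
```

View pics/w2.png

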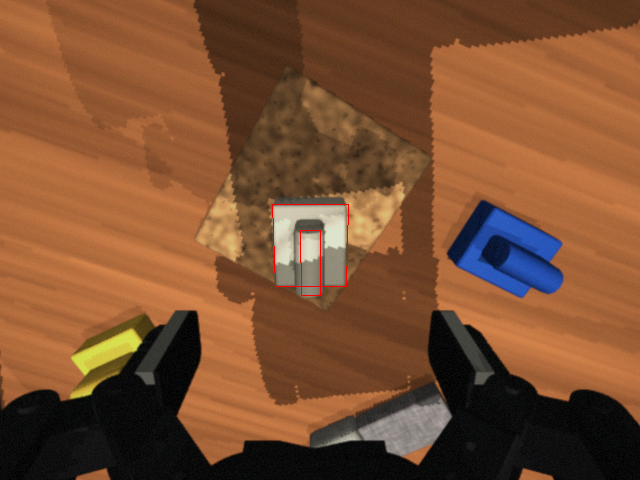

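>>> servo_tool(steps=[[0,-2,35,0,0,0,85],[0,-2,60,0,0,0,85],[0,-2,71,0,0,0,85],[0,-2,71,0,0,0,60],[0,-2,71,0,0,0,30]])

```text
t: 3.68
ee_pos: [494.5, 324.4, 51.5]
eef_rot: [3.141, 0.002, -2.794]
contact_force: [0.0, 1.2, -0.6]
gripper_width: 0.597
finger_force: 0.0
```

>>> servo_tool(steps=[[0,0,0,0,0,0,10],[0,0,0,0,0,0,5],[0,0,0,0,0,0,5],[0,0,0,0,0,0,5],[0,0,0,0,0,0,5]])

```text
t: 4.3
ee_pos: [494.2, 324.2, 51.2]
eef_rot: [3.141, 0.002, -2.794]
contact_force: [0.1, 0.4, 6.2]
gripper_width: 0.173
finger_force: 59.4
```

>>> servo_tool(steps=[[0,0,-20,0,0,0,5],[0,0,-60,0,0,0,5],[0,0,-110,0,0,0,5],[0,-10,-160,0,0,0,5],[5,-40,-180,0,0,0,5]])

```text
t: 4.92
ee_pos: [503.9, 285.8, 233.7]
eef_rot: [3.141, 0.005, -2.792]
contact_force: [0.3, -0.6, -2.0]
gripper_width: 0.174
finger_force: 58.7
```

>>> servo_tool(steps=[[8,-45,0,0,0,0.05,5],[16,-90,0,0,0,0.1,5],[24,-135,0,0,0,0.17,5],[33,-180,0,0,0,0.17,5],[42,-224,0,0,0,0.17,5]])

```text
t: 5.55
ee_pos: [539.1, 58.2, 230.1]
eef_rot: [3.142, -0.001, -2.964]
contact_force: [-1.0, 0.0, -1.7]
gripper_width: 0.175
finger_force: 58.7
```

>>> servo_tool(steps=[[0,0,0,0,0,0,5],[0,0,0,0,0,0,5]])

```text
t: 5.8
ee_pos: [539.0, 59.9, 230.0]
eef_rot: [3.141, -0.001, -2.964]
contact_force: [0.2, 0.4, -0.7]
gripper_width: 0.173
finger_force: 58.9
```

```bash
python3 - <<'E'
from h import *
s,p=snap('wrist','w3.png'); print(s['ee_pos'],s['eef_rot'],s['t'],s['gripper_width'],s['contact_force'])
E
```

```text
[539.0210488   59.86423138 230.03879335] [ 3.14098757e+00 -8.03854903e-04 -2.96436941e+00] 5.8 0.1726307536275875 [ 0.16900158  0.44117205 -0.65444605]
```

View pics/w3.png

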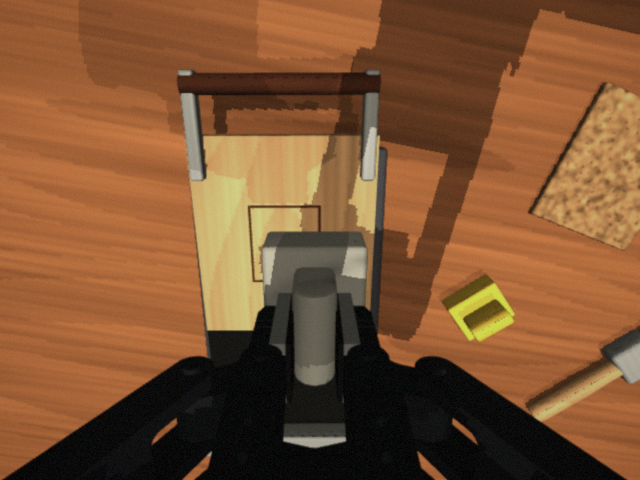

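The picture shows the bar from (190,83) to (370,82). The mark corners are at (249,206), (320,206) and (253,281), and the left end of the rubber line is at (208,331).

```bash
python3 - <<'E'
from h import *
from scipy.optimize import least_squares
s,p=snap('wrist')
im=p['image']
M=np.array([(-33,-28,0),(-33,28,0),(33,-28,0),(-120,0,6),(80,-70,0)],float)
U=np.array([(249,206),(320,206),(253,281),(280.5,83),(208,331)],float)
def W(q): c,n=np.cos(q[2]),np.sin(q[2]); return np.c_[q[0]+c*M[:,0]-n*M[:,1],q[1]+n*M[:,0]+c*M[:,1],46+M[:,2]]
f=least_squares(lambda q:(proj(s,p,W(q))-U).ravel(),[572,47,.18]); q=f.x
print(q,np.round(f.fun.reshape(-1,2),1)); print('bar',W(q)[3])
# seal as held: base-top back edge corners at z?
a=s['eef_rot'][2]; 
for d in [finder.boxes_of(p,'seal_mid')]: print([(np.round(e['location']),e['confidence']) for e in d[:3]])
np.save('board.npy',q)
ps=s['ee_pos']; d=q[:2]-ps[:2]; c,n=np.cos(a),np.sin(a)
print('tool move',d@[c,n],d@[n,-c],'dyaw',q[2]-(a+np.pi))
E
```

```text
[5.74005952e+02 4.35880482e+01 1.83876500e-01] [[-0.1 -1.5]
 [-0.3 -1.9]
 [ 0.3 -0.6]
 [-0.3  4.3]
 [ 0.5 -1.8]]
bar [456.02887684  21.64699756  52.        ]
[(array([610., 230.,  20.]), 0.74), (array([520.,  59., 211.]), 0.67), (array([480., 297.,  13.]), 0.46)]
tool move -31.45788508475149 -22.744753442723443 dyaw 0.005552489226353652
```

>>> servo_tool(steps=[[-15,-11,0,0,0,0,5],[-32,-23,0,0,0,-0.005,5],[-32,-23,40,0,0,-0.005,5],[-32,-23,80,0,0,-0.005,5],[-32,-23,115,0,0,-0.005,5]])

```text
t: 6.58
ee_pos: [576.2, 42.7, 113.9]
eef_rot: [-3.141, 0.001, -2.958]
contact_force: [0.1, 0.8, -1.5]
gripper_width: 0.175
finger_force: 58.9
```

>>> servo_tool(steps=[[0,0,10,0,0,0,5],[0,0,17,0,0,0,5],[0,0,21,0,0,0,5],[0,0,22,0,0,0,5],[0,0,22,0,0,0,5]])

```text
t: 7.2
ee_pos: [576.0, 42.7, 94.4]
eef_rot: [-3.141, 0.002, -2.958]
contact_force: [0.3, 0.0, 3.6]
gripper_width: 0.174
finger_force: 59.5
```

```bash
python3 - <<'E'
from h import *
s=monitor.get_state();print(s['ee_pos'],s['eef_rot'],s['contact_force'])
s,p=snap('wrist','w4.png'); q=np.load('board.npy')
im=p['image'][:,:,::-1].copy()
c,n=np.cos(q[2]),np.sin(q[2])
f=lambda M:[(q[0]+c*x-n*y,q[1]+n*x+c*y,46+z) for x,y,z in M]
for M in [[(-33,-28,0),(-33,28,0),(33,28,0),(33,-28,0)],[(-25,-21,22),(-25,21,22),(25,21,22),(25,-21,22)],[(-25,-21,0),(-25,21,0),(25,21,0),(25,-21,0)],[(-120,-50,6),(-120,50,6)]]:
    cv2.polylines(im,[np.round(proj(s,p,f(M))).astype(int)],True,(0,0,255),1)
cv2.imwrite('pics/w4.png',im)
E
```

```text
[576.03819533  42.71407901  94.35292188] [-3.14095924e+00  2.31873223e-03 -2.95831613e+00] [0.27353765 0.02389057 3.55473855]
```

View pics/w4.png

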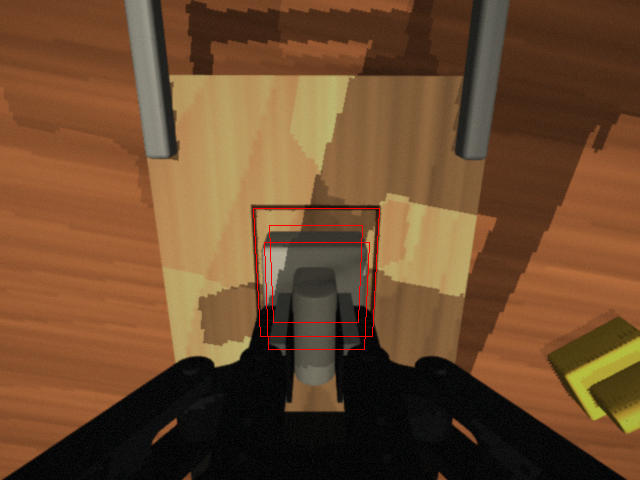

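>>> servo_tool(steps=[[0,0,1,0,0,0,5],[0,0,1,0,0,0,5]])

```text
t: 7.5
ee_pos: [575.9, 42.7, 92.7]
eef_rot: [-3.141, 0.002, -2.958]
contact_force: [1.9, -0.9, 2.8]
gripper_width: 0.171
finger_force: 59.5
```

>>> servo_tool(steps=[[0,0,1,0,0,0,5],[0,0,1,0,0,0,5]])

```text
t: 7.75
ee_pos: [575.2, 42.7, 91.3]
eef_rot: [-3.141, 0.0, -2.958]
contact_force: [1.8, 0.0, 2.9]
gripper_width: 0.173
finger_force: 59.5
```

>>> servo_tool(steps=[[0,0,1,0,0,0,5],[0,0,1,0,0,0,5]])

```text
t: 8.0
ee_pos: [574.9, 42.8, 90.1]
eef_rot: [3.142, -0.0, -2.958]
contact_force: [2.0, -0.3, 2.8]
gripper_width: 0.174
finger_force: 59.5
```

>>> servo_tool(steps=[[0,0,1,0,0,0,5],[0,0,1,0,0,0,5]])

```text
t: 8.25
ee_pos: [574.8, 42.7, 89.2]
eef_rot: [-3.142, -0.001, -2.958]
contact_force: [0.5, -0.7, 2.4]
gripper_width: 0.173
finger_force: 59.6
```

>>> servo_tool(steps=[[0,0,1,0,0,0,5],[0,0,1,0,0,0,5]])

```text
t: 8.5
ee_pos: [574.7, 42.7, 89.1]
eef_rot: [-3.141, -0.0, -2.958]
contact_force: [-3.1, -0.7, 12.1]
gripper_width: 0.174
finger_force: 60.7
```

Firm contact now, so I release slowly.

>>> servo_tool(steps=[[0,0,-0.7,0,0,0,5],[0,0,-0.7,0,0,0,20],[0,0,-0.7,0,0,0,30],[0,0,-0.7,0,0,0,50],[0,0,-0.7,0,0,0,60]])

```text
t: 9.12
ee_pos: [574.8, 42.8, 88.8]
eef_rot: [3.142, -0.001, -2.958]
contact_force: [-0.8, -0.0, 0.3]
gripper_width: 0.704
finger_force: 0.0
```

>>> servo_tool(steps=[[0,0,0,0,0,0,70],[0,0,-10,0,0,0,70],[0,0,-40,0,0,0,70],[40,0,-100,0,0,0,60],[80,0,-141,0,0,0,60]])

```text
t: 9.75
ee_pos: [499.3, 28.5, 229.0]
eef_rot: [-3.141, 0.002, -2.958]
contact_force: [-1.3, 0.7, -0.7]
gripper_width: 0.701
finger_force: 0.0
```

>>> servo_tool(steps=[[0,0,0,0,0,0,60],[0,0,0,0,0,0,60]])

```text
t: 10.0
ee_pos: [499.8, 28.7, 227.3]
eef_rot: [-3.141, 0.002, -2.959]
contact_force: [-0.6, 0.4, -0.6]
gripper_width: 0.704
finger_force: 0.0
```

```bash
python3 - <<'E'
from h import *
s=monitor.get_state();print(s['t'],s['ee_pos'],s['eef_rot'],s['gripper_width'],s['joint_pos'])
s,p=snap('wrist','w5.png'); q=np.load('board.npy')
im=p['image'][:,:,::-1].copy()
c,n=np.cos(q[2]),np.sin(q[2])
f=lambda M:[(q[0]+c*x-n*y,q[1]+n*x+c*y,46+z) for x,y,z in M]
for M in [[(-33,-28,0),(-33,28,0),(33,28,0),(33,-28,0)],[(-25,-21,22),(-25,21,22),(25,21,22),(25,-21,22)],[(-120,-50,6),(-120,50,6)],[(80,-70,0),(80,70,0)]]:
    cv2.polylines(im,[np.round(proj(s,p,f(M))).astype(int)],True,(0,0,255),1)
cv2.imwrite('pics/w5.png',im)
E
```

```text
10.0 [499.78465564  28.68753461 227.33257064] [-3.14109838e+00  1.79550650e-03 -2.95857826e+00] 0.7036228405094611 [-8.07276943e-02  2.37191496e-01  1.74848849e+00 -9.95509987e-06
  1.15405039e+00 -1.83453395e+00]
```

View pics/w5.png

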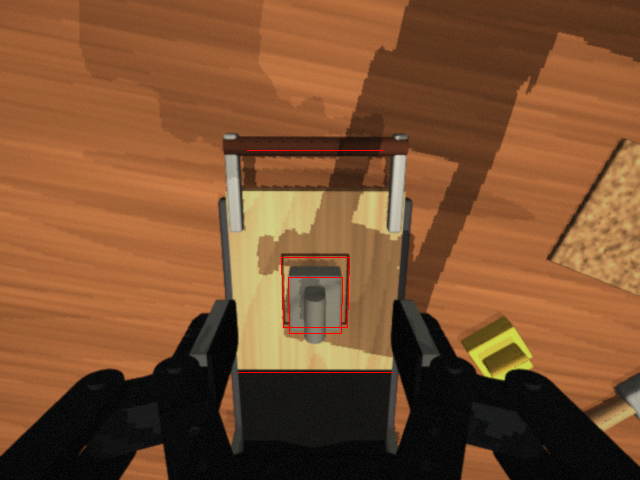

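The seal stands free on the mark. The overlay fits, and the bar is at about row 146, about 3 mm farther upslope than the fit. Next I turn the tool for the bar.

>>> servo_tool(steps=[[10,0,0,0,0,0.18,40],[20,0,0,0,0,0.36,26],[30,0,0,0,0,0.54,26],[40,0,0,0,0,0.72,26],[46,1,0,0,0,0.9,26]])

```text
t: 10.68
ee_pos: [453.5, 21.4, 225.3]
eef_rot: [-3.14, -0.002, 2.419]
contact_force: [0.0, 0.9, -0.5]
gripper_width: 0.305
finger_force: 0.0
```

>>> servo_tool(steps=[[0,0,20,0,0,0.18,26],[0,0,40,0,0,0.36,26],[0,0,60,0,0,0.54,26],[0,0,80,0,0,0.67,26],[0,0,100,0,0,0.67,26]])

```text
t: 11.3
ee_pos: [453.9, 21.5, 124.7]
eef_rot: [-3.139, -0.001, 1.754]
contact_force: [-0.0, 0.5, -0.1]
gripper_width: 0.307
finger_force: 0.0
```

```bash
python3 - <<'E'
from h import *
s,p=snap('wrist','w6.png'); q=np.load('board.npy');print(s['t'],s['ee_pos'],s['eef_rot'],s['gripper_width'])
im=p['image'][:,:,::-1].copy()
c,n=np.cos(q[2]),np.sin(q[2])
f=lambda M:[(q[0]+c*x-n*y,q[1]+n*x+c*y,46+z) for x,y,z in M]
for M in [[(-33,-28,0),(-33,28,0),(33,28,0),(33,-28,0)],[(-25,-21,22),(-25,21,22),(25,21,22),(25,-21,22)],[(-120,-50,6),(-120,50,6)],[(-85,-70,0),(-85,70,0)]]:
    cv2.polylines(im,[np.round(proj(s,p,f(M))).astype(int)],True,(0,0,255),1)
cv2.imwrite('pics/w6.png',im)
E
```

```text
11.3 [453.87672994  21.45438977 124.70654252] [-3.13914270e+00 -6.78417862e-04  1.75353065e+00] 0.30652315723339196
```

View pics/w6.png

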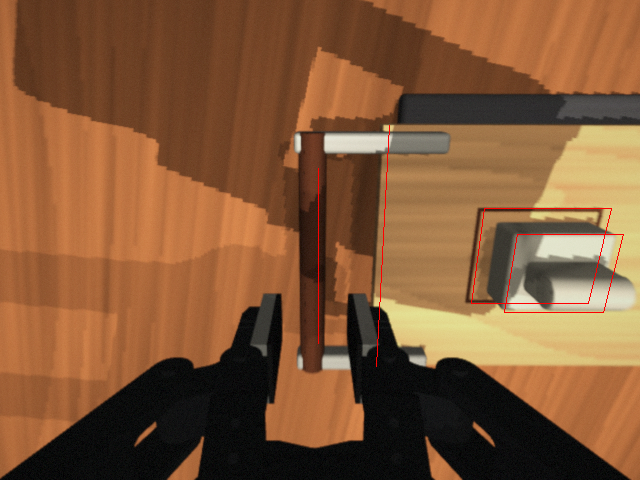

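>>> servo_tool(steps=[[0,-1.2,30,0,0,0,26],[0,-1.2,60,0,0,0,26],[0,-1.2,75,0,0,0,26],[0,-1.2,76,0,0,0,26],[0,-1.2,76,0,0,0,20]])

```text
t: 11.98
ee_pos: [452.9, 21.1, 50.8]
eef_rot: [-3.141, -0.0, 1.755]
contact_force: [-0.1, 0.2, 0.2]
gripper_width: 0.231
finger_force: 0.0
```

>>> servo_tool(steps=[[0,0,0,0,0,0,17],[0,0,0,0,0,0,16],[0,0,0,0,0,0,16]])

```text
t: 12.35
ee_pos: [452.9, 21.1, 51.3]
eef_rot: [3.141, 0.0, 1.755]
contact_force: [-0.1, -0.2, -1.0]
gripper_width: 0.189
finger_force: 0.0
```

>>> servo_tool(steps=[[0,0,0,0,0,0,15],[0,0,0,0,0,0,15]])

```text
t: 12.6
ee_pos: [452.6, 21.0, 51.0]
eef_rot: [3.142, 0.0, 1.755]
contact_force: [-0.3, 0.2, 0.8]
gripper_width: 0.18
finger_force: 0.0
```

>>> servo_tool(steps=[[0,0,1.5,0,0,0,14],[0,0,1.5,0,0,0,14]])

```text
t: 12.85
ee_pos: [452.6, 21.1, 49.3]
eef_rot: [-3.141, 0.0, 1.755]
contact_force: [-0.1, -0.2, 0.4]
gripper_width: 0.167
finger_force: 0.3
```

>>> servo_tool(steps=[[0,0,0,0,0,0,13.5],[0,0,0,0,0,0,13.5]])

```text
t: 13.1
ee_pos: [452.6, 21.1, 49.3]
eef_rot: [-3.141, 0.0, 1.755]
contact_force: [0.3, 0.0, -1.1]
gripper_width: 0.158
finger_force: 6.9
```

>>> servo_tool(steps=[[0,0,0,0,0,0,13],[0,0,0,0,0,0,13]])

```text
t: 13.35
ee_pos: [452.7, 21.1, 49.3]
eef_rot: [-3.142, 0.0, 1.755]
contact_force: [0.8, 1.0, -2.3]
gripper_width: 0.158
finger_force: 15.6
```

```bash
cat >> h.py <<'E'
def bw(q,th,M):
    "mark-frame points -> world at board angle th"
    M=np.atleast_2d(np.array(M,float)); x=M[:,0]-200; z=M[:,2]+6
    X=x*np.cos(th)+z*np.sin(th)+200; Z=-x*np.sin(th)+z*np.cos(th)+40
    c,n=np.cos(q[2]),np.sin(q[2]); return np.c_[q[0]+c*X-n*M[:,1],q[1]+n*X+c*M[:,1],Z]
def theta(s,z0=49.3):
    return float(np.interp(s['ee_pos'][2]-z0,*(lambda t:(320*np.sin(t)+12*np.cos(t)-12,t))(np.linspace(-.05,.8,500))))
def seal_x(cams=('scene','side')):
    q=np.load('board.npy'); o=[]
    for n in cams:
        s,p=snap(n); th=theta(s); hsv=cv2.cvtColor(p['image'],cv2.COLOR_RGB2HSV)
        roi=np.zeros((480,640),np.uint8)
        cv2.fillConvexPoly(roi,cv2.convexHull(np.round(proj(s,p,bw(q,th,[(x,y,z) for x,z in((-45,0),(-30,48),(150,48),(165,0)) for y in(-30,30)]))).astype(np.int32)),1)
        m=((roi>0)&(hsv[:,:,1]<70)&(hsv[:,:,2]>70)).astype(np.uint8)
        k,_,st,ce=cv2.connectedComponentsWithStats(m)
        if k<2: o.append((n,None)); continue
        i=1+np.argmax(st[1:,4]); xs=np.arange(-40,180,.5)
        e=np.linalg.norm(proj(s,p,bw(q,th,[(x,0,-3) for x in xs]))-ce[i],axis=1)
        e=np.linalg.norm(proj(s,p,bw(q,th,[(x,0,22) for x in xs]))-ce[i],axis=1)
        o.append((n,float(xs[e.argmin()]),round(float(e.min()),1),int(st[i,4])))
    print(round(s['t'],2),'theta',round(th,4),o,'f',round(s['finger_force'],1),np.round(s['ee_pos'],1))
E
python3 - <<'E'
from h import *
seal_x()
E
```

```text
13.4 theta 0.0001 [('scene', 3.0, 2.8, 511), ('side', -1.5, 2.0, 403)] f 15.6 [452.6  21.1  49.3]
```

>>> servo_tool(steps=[[0,0,0,0,0,0,12.6],[0,0.3,-4,0,0,0,12.6],[0,0.8,-12,0,0,0,12.6],[0,1.5,-18,0,0,0,12.6],[0,2,-24,0,0,0,12.6]])

```text
t: 14.08
ee_pos: [454.4, 21.4, 73.8]
eef_rot: [-3.141, 0.0, 1.755]
contact_force: [1.1, -1.1, -8.6]
gripper_width: 0.152
finger_force: 22.6
```

```bash
python3 - <<'E'
from h import *
seal_x()
E
```

```text
14.12 theta 0.0785 [('scene', 3.0, 3.2, 516), ('side', -2.0, 2.0, 409)] f 23.3 [454.5  21.4  74.4]
```

>>> servo_tool(steps=[[0,1.3,-8,0,0,0,12.6],[0,2.7,-16,0,0,0,12.6],[0,4.2,-25,0,0,0,12.6],[0,5.7,-33,0,0,0,12.6],[0,6.6,-38,0,0,0,12.6]])

```text
t: 14.8
ee_pos: [460.8, 22.6, 111.9]
eef_rot: [-3.141, 0.0, 1.755]
contact_force: [-0.7, -3.1, -8.5]
gripper_width: 0.152
finger_force: 22.4
```

```bash
python3 - <<'E'
from h import *
seal_x()
E
```

```text
14.85 theta 0.1988 [('scene', 3.0, 3.4, 531), ('side', -3.0, 2.2, 423)] f 23.3 [460.9  22.6 112.3]
```

>>> servo_tool(steps=[[0,0.4,-1.5,0,0,0,12.6],[0,0.8,-3.1,0,0,0,12.6],[0,1.2,-4.7,0,0,0,12.6],[0,1.2,-4.7,0,0,0,12.6],[0,1.2,-4.7,0,0,0,12.6]])

```text
t: 15.52
ee_pos: [461.7, 22.8, 116.0]
eef_rot: [-3.14, -0.0, 1.755]
contact_force: [-3.3, -5.1, -5.5]
gripper_width: 0.152
finger_force: 22.6
```

```bash
python3 -c "
from h import *
seal_x()"
```

```text
15.57 theta 0.2107 [('scene', 3.0, 3.5, 525), ('side', -3.0, 2.2, 428)] f 22.6 [461.7  22.8 116. ]
```

>>> servo_tool(steps=[[0,0.4,-1.5,0,0,0,12.6],[0,0.8,-3.1,0,0,0,12.6],[0,0.8,-3.1,0,0,0,12.6],[0,0.8,-3.1,0,0,0,12.6],[0,0.8,-3.1,0,0,0,12.6]])

```text
t: 16.25
ee_pos: [462.5, 22.9, 119.1]
eef_rot: [-3.14, 0.0, 1.755]
contact_force: [-3.7, -4.5, -6.0]
gripper_width: 0.154
finger_force: 22.7
```

```bash
python3 -c "
from h import *
seal_x()"
```

```text
16.3 theta 0.2208 [('scene', 3.0, 3.4, 526), ('side', -3.0, 2.3, 427)] f 22.7 [462.5  22.9 119.1]
```

>>> servo_tool(steps=[[0,0.4,-1.5,0,0,0,12.6],[0,0.8,-3.1,0,0,0,12.6],[0,0.8,-3.1,0,0,0,12.6],[0,0.8,-3.1,0,0,0,12.6],[0,0.8,-3.1,0,0,0,12.6]])

```text
t: 16.98
ee_pos: [463.3, 23.1, 122.2]
eef_rot: [-3.14, -0.0, 1.755]
contact_force: [-3.6, -4.6, -5.0]
gripper_width: 0.15
finger_force: 22.6
```

```bash
python3 -c "
from h import *
seal_x()"
```

```text
17.02 theta 0.2308 [('scene', 3.0, 3.5, 528), ('side', -3.0, 2.3, 427)] f 22.6 [463.3  23.1 122.2]
```

>>> servo_tool(steps=[[0,0.4,-1.5,0,0,0,12.6],[0,0.8,-3.1,0,0,0,12.6],[0,0.8,-3.1,0,0,0,12.6],[0,0.8,-3.1,0,0,0,12.6],[0,0.8,-3.1,0,0,0,12.6]])

```text
t: 17.7
ee_pos: [464.1, 23.2, 125.3]
eef_rot: [-3.14, 0.0, 1.755]
contact_force: [-4.5, -4.7, -4.6]
gripper_width: 0.152
finger_force: 22.6
```

```bash
python3 -c "
from h import *
seal_x()"
```

```text
17.75 theta 0.241 [('scene', 2.5, 3.6, 532), ('side', -3.5, 2.3, 431)] f 22.6 [464.1  23.2 125.3]
```

>>> servo_tool(steps=[[0,0.3,-1.5,0,0,0,12.6],[0,0.7,-3.1,0,0,0,12.6],[0,0.7,-3.1,0,0,0,12.6],[0,0.7,-3.1,0,0,0,12.6],[0,0.7,-3.1,0,0,0,12.6]])

```text
t: 18.42
ee_pos: [465.0, 23.4, 128.5]
eef_rot: [-3.141, 0.0, 1.755]
contact_force: [-3.9, -3.7, -5.2]
gripper_width: 0.152
finger_force: 22.5
```

```bash
python3 -c "
from h import *
seal_x()"
```

```text
18.48 theta 0.2515 [('scene', 3.0, 3.6, 529), ('side', -3.5, 2.3, 426)] f 22.5 [465.   23.4 128.6]
```

>>> servo_tool(steps=[[0,0.4,-1.5,0,0,0,12.6],[0,0.8,-3.1,0,0,0,12.6],[0,0.8,-3.1,0,0,0,12.6],[0,0.8,-3.1,0,0,0,12.6],[0,0.8,-3.1,0,0,0,12.6]])

```text
t: 19.15
ee_pos: [465.9, 23.6, 131.7]
eef_rot: [-3.141, 0.0, 1.755]
contact_force: [-3.2, -3.4, -5.2]
gripper_width: 0.155
finger_force: 22.5
```

```bash
python3 -c "
from h import *
seal_x()"
```

```text
19.2 theta 0.2618 [('scene', 3.0, 3.6, 537), ('side', -3.5, 2.3, 427)] f 22.5 [465.9  23.6 131.7]
```

>>> servo_tool(steps=[[0,0.4,-1.5,0,0,0,12.6],[0,0.8,-3.1,0,0,0,12.6],[0,0.8,-3.1,0,0,0,12.6],[0,0.8,-3.1,0,0,0,12.6],[0,0.8,-3.1,0,0,0,12.6]])

```text
t: 19.88
ee_pos: [466.8, 23.7, 134.9]
eef_rot: [-3.142, 0.0, 1.755]
contact_force: [-2.7, -4.1, -5.0]
gripper_width: 0.154
finger_force: 22.5
```

```bash
python3 -c "
from h import *
seal_x()"
```

```text
19.93 theta 0.2723 [('scene', 3.0, 3.6, 534), ('side', -3.0, 2.3, 426)] f 22.5 [466.9  23.7 134.9]
```

>>> servo_tool(steps=[[0,0.4,-1.5,0,0,0,12.6],[0,0.9,-3.1,0,0,0,12.6],[0,0.9,-3.1,0,0,0,12.6],[0,0.9,-3.1,0,0,0,12.6],[0,0.9,-3.1,0,0,0,12.6]])

```text
t: 20.6
ee_pos: [467.8, 23.9, 138.0]
eef_rot: [3.141, 0.0, 1.755]
contact_force: [-3.1, -4.2, -3.9]
gripper_width: 0.147
finger_force: 22.5
```

```bash
python3 -c "
from h import *
seal_x()"
```

```text
20.65 theta 0.2825 [('scene', 2.5, 3.6, 533), ('side', -3.5, 2.3, 428)] f 22.5 [467.8  23.9 138. ]
```

>>> servo_tool(steps=[[0,0.4,-1.5,0,0,0,12.6],[0,0.9,-3.1,0,0,0,12.6],[0,0.9,-3.1,0,0,0,12.6],[0,0.9,-3.1,0,0,0,12.6],[0,0.9,-3.1,0,0,0,12.6]])

```text
t: 21.32
ee_pos: [468.8, 24.1, 141.1]
eef_rot: [3.141, 0.0, 1.755]
contact_force: [-3.9, -4.5, -1.8]
gripper_width: 0.157
finger_force: 22.7
```

```bash
python3 -c "
from h import *
seal_x()"
```

```text
21.38 theta 0.2927 [('scene', 2.5, 3.7, 535), ('side', -3.5, 2.3, 430)] f 22.8 [468.8  24.1 141.1]
```

>>> servo_tool(steps=[[0,0.4,-1.5,0,0,0,12.6],[0,0.9,-3.1,0,0,0,12.6],[0,0.9,-3.1,0,0,0,12.6],[0,0.9,-3.1,0,0,0,12.6],[0,0.9,-3.1,0,0,0,12.6]])

```text
t: 22.05
ee_pos: [469.7, 24.2, 144.0]
eef_rot: [3.141, 0.0, 1.755]
contact_force: [-1.9, -3.3, -7.5]
gripper_width: 0.152
finger_force: 22.3
```

```bash
python3 -c "
from h import *
seal_x()"
```

```text
22.1 theta 0.3023 [('scene', 2.5, 3.7, 540), ('side', -3.0, 2.3, 430)] f 22.3 [469.7  24.2 144. ]
```

>>> servo_tool(steps=[[0,0.4,-1.5,0,0,0,12.6],[0,0.9,-3.1,0,0,0,12.6],[0,0.9,-3.1,0,0,0,12.6],[0,0.9,-3.1,0,0,0,12.6],[0,0.9,-3.1,0,0,0,12.6]])

```text
t: 22.78
ee_pos: [470.8, 24.4, 147.3]
eef_rot: [3.141, 0.0, 1.755]
contact_force: [0.2, -1.4, -4.2]
gripper_width: 0.153
finger_force: 22.5
```

```bash
python3 -c "
from h import *
seal_x()"
```

```text
22.82 theta 0.3133 [('scene', 9.0, 3.8, 539), ('side', 5.0, 2.3, 430)] f 22.5 [470.8  24.4 147.3]
```

Sliding has begun (about 7 mm). Now I hold.

>>> servo_tool(steps=[[0,0,0,0,0,0,12.6],[0,0,0,0,0,0,12.6]])

```text
t: 23.12
ee_pos: [470.9, 24.4, 147.3]
eef_rot: [3.141, 0.0, 1.755]
contact_force: [-0.2, -0.5, -3.0]
gripper_width: 0.156
finger_force: 22.6
```

```bash
python3 -c "
from h import *
seal_x()"
```

```text
23.18 theta 0.3132 [('scene', 23.0, 3.8, 538), ('side', 20.5, 2.1, 431)] f 22.6 [470.8  24.4 147.3]
```

>>> servo_tool(steps=[[0,0,0,0,0,0,12.6],[0,0,0,0,0,0,12.6]])

```text
t: 23.48
ee_pos: [470.8, 24.4, 147.3]
eef_rot: [3.141, 0.0, 1.755]
contact_force: [1.1, -0.7, -0.1]
gripper_width: 0.149
finger_force: 22.7
```

```bash
python3 -c "
from h import *
seal_x()"
```

```text
23.52 theta 0.3132 [('scene', 45.5, 3.9, 544), ('side', 45.0, 2.0, 429)] f 22.7 [470.8  24.4 147.3]
```

>>> servo_tool(steps=[[0,0,0,0,0,0,12.6],[0,0,0,0,0,0,12.6],[0,0,0,0,0,0,12.6],[0,0,0,0,0,0,12.6]])

```text
t: 24.08
ee_pos: [470.8, 24.4, 147.3]
eef_rot: [3.141, 0.0, 1.755]
contact_force: [1.5, -0.6, 2.2]
gripper_width: 0.153
finger_force: 22.9
```

```bash
python3 -c "
from h import *
seal_x()"
```

```text
24.12 theta 0.3131 [('scene', 73.5, 4.0, 544), ('side', 69.5, 1.9, 421)] f 22.9 [470.8  24.4 147.3]
```

>>> servo_tool(steps=[[0,0,0,0,0,0,12.6],[0,0,0,0,0,0,12.6],[0,0,0,0,0,0,12.6],[0,0,0,0,0,0,12.6],[0,0,0,0,0,0,12.6]])

```text
t: 24.8
ee_pos: [470.7, 24.4, 147.2]
eef_rot: [3.141, 0.0, 1.755]
contact_force: [2.5, -0.6, 1.8]
gripper_width: 0.155
finger_force: 23.0
```

```bash
python3 -c "
from h import *
seal_x()"
```

```text
24.85 theta 0.3127 [('scene', 73.5, 4.0, 544), ('side', 69.5, 1.8, 421)] f 23.0 [470.7  24.4 147.2]
```

>>> servo_tool(steps=[[0,0,0,0,0,0,14],[0,0,0,0,0,0,16],[0,0,0,0,0,0,22],[0,0,0,0,0,0,26],[0,0,0,0,0,0,26]])

```text
t: 25.52
ee_pos: [469.9, 24.4, 146.9]
eef_rot: [-3.141, -0.0, 1.755]
contact_force: [-0.3, -0.2, -0.1]
gripper_width: 0.303
finger_force: 0.0
```

>>> servo_tool(steps=[[0,0,-8,0,0,0,26],[0,0,-25,0,0,0,26],[0,0,-60,0,0,0,26],[0,0,-90,0,0,0,26],[0,0,-100,0,0,0,26]])

```text
t: 26.15
ee_pos: [471.5, 24.3, 249.2]
eef_rot: [3.138, 0.001, 1.755]
contact_force: [-0.1, 0.2, -0.1]
gripper_width: 0.302
finger_force: 0.0
```

>>> servo_tool(steps=[[0,-30,0,0,0,0,26],[0,-60,0,0,0,0,26],[0,-60,0,0,0,0,26],[0,-60,0,0,0,0,26]])

```text
t: 26.65
ee_pos: [411.9, 13.4, 247.0]
eef_rot: [3.141, 0.0, 1.755]
contact_force: [0.2, 0.5, -0.7]
gripper_width: 0.305
finger_force: 0.0
```

```bash
python3 - <<'E'
import h
from h import *
h.theta=lambda s:0.313
seal_x()
s,p=snap('side','end.png'); cv2.imwrite('pics/end.png',cv2.resize(p['image'][140:320,200:420,::-1],None,fx=3,fy=3))
E
```

```text
26.7 theta 0.313 [('scene', 73.5, 4.0, 544), ('side', 69.5, 1.9, 421)] f 0.0 [412.3  13.4 247.1]
```

View pics/end.png

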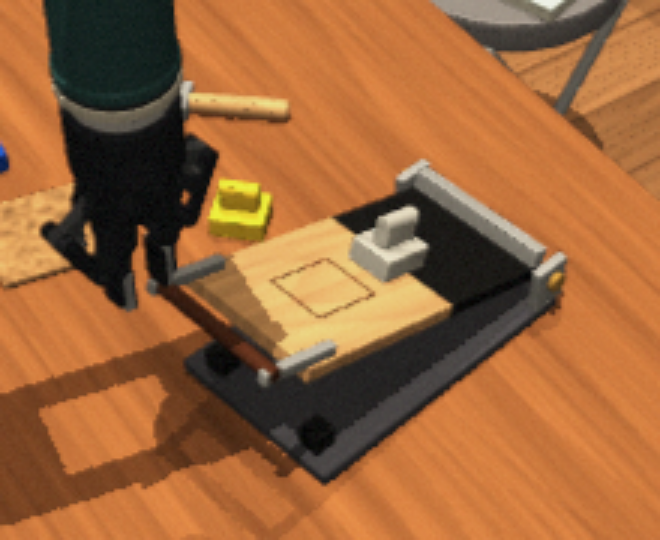

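The board stands tilted and the gripper is clear. The seal rests upright across the wood/rubber line, well short of the stop.

```bash
python3 -c "
from workcell import order
print(order.hand_in())"
```

```text
the job is handed in; nothing more can be done
None
```

The seal began to slide at about 0.31 rad and came to rest upright about 71 mm down the slope from the mark, its front edge over the rubber; I left the board standing there, robot clear, and handed the job in (no verdict was returned).

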